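Close the model rocket and hold it level at its balance ring

TASK

The altimeter is already in the rocket lying on the PVC pipe cradle: fit the big nose cone from its plywood rest and push it fully home in the mouth of the tube while the rocket stays lying on the cradle. Then grip the rocket by its tube at the black balance ring, lift it straight up until it is about 10 cm higher than it lay, and keep it there level and steady with the nose cone still home: the program finishes while holding the rocket in the air. Do not let the rocket or the cone fall, and leave the other things on the bench where they are.

Things in the scene. Friction and masses are not known exactly. Their poses are not given: they have to be found in the camera images.
- rocket_ring (a point): Point on the axis of the loose white rocket body (0.3 kg) at the black 4 mm wide balance ring drawn round its tube, where the closed rocket balances. x axis along the tube towards its open mouth. Tube of 46 mm outside diameter, lying level with its axis 112 mm above the bench, held on the cradle by friction alone: an axial push of a few newtons slides it
- tube_mouth (a point): Centre of the rocket's open mouth (150 mm ahead of rocket_ring), same axes as rocket_ring: x points straight out of the tube. The opening is 41 mm in diameter and 60 mm deep, wall 2.5 mm
- nose_collar (a point): Middle of the big nose cone's straight collar, on its axis: the place to grip it. White cone, 65 g, loose, lying level in the plywood rest, axis 60 mm above the bench. x axis along the cone to its tip. Collar 46 mm in diameter, x = -15 to +15; then it narrows to the tip at x = +135; behind, the 38.4 mm shoulder, x = -57 to -15, tapers over its last 10 mm to 29 mm and holds most of the weight
- nose_seat (a point): Centre of the rear face of the same cone's collar (15 mm behind nose_collar), same axes. Fully home, this face meets the tube's mouth
- rest_mid (a point): Point 60 mm above the bench over the middle of the fixed plywood rest that carries the nose cone, x axis along the cone. Base x = -65 to +85, 76 mm wide, 12 mm thick; two upright V-notched plates, 8 mm thick, 76 mm wide, up to 60 mm high, at x = -42 and x = +49. Between them, around the collar, there is free space for fingers down to 12 mm above the bench
- cradle: White PVC pipe cradle, fixed, origin on the bench under its middle, x axis along the rocket. Two V pairs of arms with black foam sleeves at x = -70 and x = +70, 34 mm thick, their tips 83 mm to either side and up to 140 mm above the bench; feet 190 mm wide
- rocket: The rocket body; origin and axes as rocket_ring. Rear end at x = -200 mm (motor ring to -209), mouth at x = +150. Three fins, x = -203 to -130, reach 71 mm from the axis: one points up, two down to the sides
- nose: The big nose cone; origin and axes as nose_seat
- tape: Bystander: roll of masking tape lying flat, 104 mm across, 36 mm high, origin at its underside
- glue: Bystander: small white glue bottle with a nozzle, 30 mm across, 76 mm high, origin at its underside
- slim_cone: Bystander: slim nose cone for another rocket standing upright, 28 mm across, 118 mm high, origin at its underside
- coupler: Bystander: upright brown card coupler tube, 45 mm across, 65 mm high, origin at its underside
- spray: Bystander: grey spray can, 54 mm across, 190 mm high, origin at its underside
- scale: Bystander: black pocket scale, 75 by 125 mm, 21 mm high, origin at its underside
- driver: Bystander: screwdriver, 170 mm long, lying beyond the cradle, origin near its middle

How it is judged:
By the outcome, as a careful person would: the job done as asked, in the order asked, and still so for the second after the job is handed in, while the arm keeps its last pose, push and grip.
It also fails if it takes over 58 s, if anything falls off the work surface, if the arm or the gripper's body presses on something with over 40 N, if the wrist force passes 120 N, or if a joint passes its speed limit or range.

ROBOT

A 7-joint arm with a two-finger parallel gripper is mounted at the origin on the work surface. World frame = base frame: x ahead of the robot, y to its left, z up, the work surface at z = 0. Lengths are in m, angles in rad, forces in N, time in s.
With the tool pointing down it reaches from about 0.4 to 0.85 m from the base axis. Payload 10.4 kg.
Tool frame: the origin (TCP) lies on the front face of the gripper's body, between the roots of the fingers; the fingertips stand 73 mm ahead of it and the grasp point (between the pads) lies 54 mm ahead of it; z points along the fingers, y is the line along which they close (so a half turn about z gives the same grasp; the last joint's range is limited). The gripper opens to 85 mm and grips with 20 to 120 N. Pads are 22 mm wide; open, the fingers measure 114 mm over their backs; the gripper's body (76 mm by 85 mm) begins 54 mm behind the grasp point. The pads swing forward as they close: fully open they stand 13 mm farther back than shut.
Start: joints at [-1.225, 0.332, -0.065, 1.46, 0.022, 1.35, -0.088], TCP at [0.225, 0.583, 0.304] pointing down, gripper open.
Joint ranges: [-2.6, 2.6], [-0.5, 2.12], [-1.47, 1.34], [0.16, 2.42], [-1.27, 4.41], [0.06, 2.06], [-2.6, 2.6]. Speed limits (rad/s): [2.22, 2.22, 2.79, 2.79, 3.14, 3.14, 3.14].

INTERFACE

Orientations are given as a unit quaternion [x, y, z, w].
In Python, from workcell import manip gives the robot as it stands.
- The arm moves only by the shell command python3 -m jog 'ROWS' [FORCE]. ROWS is JSON, a list of rows, each an object with "grip": the gripper command: -1 is fully open, 1 is shut, values between are in proportion; "slide": the shift along the tool's x, y, z in cm, a list of three; "yaw": the turn about the tool's z in rad. A call has 1 to 8 rows; each row shifts and turns the commanded pose from where the row before left it, along the tool's axes as they then stand; what a row does not reach is not made up. A row lasts 1/10 s, in which the tool goes at most 50 mm and 8.59 degrees, less where a joint would pass 70% of its speed; a pose out of reach is approached as far as the arm can. A call with a gripper value outside its range is refused whole. The fingers move at their own pace and stop on an object; FORCE is the grip in N (left out, the last holds). Time passes only in rows, so rows that do not move let the fingers close. It gives the time, the measured TCP pose, the force, the opening and the grip force at its end, in the units of the state.
- manip.get_obs(): the state, without advancing time (a new reading comes with each control period).
- manip.camera(name): name is "side" or "top"; returns the picture (384x512x3 uint8, blue, green, red); there is no depth.
- manip.calibration(name): a dict with "vfov" (degrees; the focal length in pixels is half the picture's height over the tangent of half this angle, whatever the lens; pixels are square), "cx", "cy" (the principal point, pixels), "camera_from_world" (4x4, takes a point from world to camera coordinates). Camera axes: x right, y down, z forward; pixel columns grow to the right and rows downward; lengths in m; the calibration is good to about 2 mm. A picture is of the moment at which its call begins. calibration takes no time and is no camera call.
- manip.hand_in(): hands the job in; it is judged then, once.
Trained networks look in the newest picture that a camera, given by its name, has taken for a name from the list of things; names that differ only in an ending like _2 or _b are one class to them, and where a whole thing is asked for, a point or a joint stands for the part that bears it (a point fixed in the world has none). Each returns a list of dicts, best first, with "conf" (0 to 1); they miss things now and then, are a little off and sometimes report something else, mostly with a low value. They report only what shows in the picture. A call takes as long as a camera call.
- manip.masks_of(thing, camera): "region" (384x512 bool, what is visible of it) and "centre" ([column, row] in pixels, amid what is visible of it).
The state is a dict: "clock": time; "joint_pos": joint angles; "joint_velocities": joint speeds; "tau": joint torques, N m; "position": TCP position; "ee_rot": TCP orientation; "ft_force": force on the tool from outside, world axes, zero at the start; "torque": the same for the moment, N m; "grip_width": opening from 0.0 (shut) to 1.0 (fully open); "grasp_force": force on a finger pad.
Only numpy, scipy, OpenCV 4.12 (cv2) and the standard library are available. Lean on these libraries where they do the work, as an engineer would, in place of code of your own. Each camera call takes 0.05 s, during which the arm holds its last target. There are 200 camera calls.

## Working session

There is one attempt and no reset: what is moved stays moved. The work goes in short steps, Python scripts to look and compute and a shell command to move; the robot and the scene stay as the last step left them, time stands still between calls to the robot, and variables do not carry over. Pictures are saved under pics/ and viewed, at most 10 in all, crops included, and the job is handed in when it is done.

```bash
ls; mkdir -p pics
python3 - <<'E'
from workcell import manip
import cv2
for c in("side","top"):
    im=manip.camera(c);cv2.imwrite(f"pics/{c}0.png",im)
    k=manip.calibration(c);print(c,k)
    for t in("rocket_ring","tube_mouth","nose_collar","nose_seat","rest_mid","cradle","rocket","nose","tape","glue","slim_cone","coupler","spray","scale","driver"):
        r=manip.masks_of(t,c)
        print(t,[(round(d["conf"],2),[round(float(v),1) for v in d["centre"]],int(d["region"].sum())) for d in r[:2]])
o=manip.get_obs();print(o)
E
```

```text
pics
side {'vfov': 42.91401067545417, 'cx': 259.9266978830285, 'cy': 187.7131582937561, 'camera_from_world': array([[ 0.97958151, -0.20077901, -0.01038557, -0.5243039 ],
       [-0.13958361, -0.64201985, -0.75387461,  0.15530409],
       [ 0.14469446,  0.73993128, -0.65693623,  1.37118936],
       [ 0.        ,  0.        ,  0.        ,  1.        ]])}
rocket_ring [(0.85, [260.4, 243.8], 2504)]
tube_mouth [(0.59, [259.3, 242.2], 2519)]
nose_collar [(0.85, [225.2, 137.3], 409)]
nose_seat [(0.53, [229.7, 138.1], 375), (0.39, [257.7, 243.2], 2430)]
rest_mid []
cradle [(0.69, [249.4, 229.1], 1903), (0.51, [356.6, 261.4], 310)]
rocket [(0.94, [260.2, 245.1], 2484)]
nose [(0.87, [228.7, 135.4], 397)]
tape [(0.86, [298.1, 157.4], 644)]
glue [(0.72, [189.1, 186.2], 145)]
slim_cone [(0.66, [262.1, 116.9], 195), (0.35, [228.1, 135.4], 348)]
coupler [(0.84, [291.3, 134.3], 251)]
spray [(0.92, [336.6, 317.7], 1662)]
scale [(0.8, [233.4, 335.2], 1704), (0.42, [334.0, 315.7], 1587)]
driver [(0.88, [357.9, 261.6], 303)]
top {'vfov': 45.55140816518339, 'cx': 251.8378034261849, 'cy': 187.182597419187
[... 1057 characters left out ...]
460301,  0.3321996 , -0.06465829,  1.46011668,  0.02160287,
        1.34988901, -0.08853413]), 'joint_velocities': array([ 2.00934626e-03,  5.07276268e-04, -3.97792260e-05, -8.46585911e-04,
        6.43095019e-05, -1.09292584e-03,  8.12886080e-04]), 'tau': array([-2.88244346e-04, -6.25224853e+01,  4.88414860e-02, -3.91826892e+01,
        1.64437504e-02,  1.82178319e-03,  1.58915117e-05]), 'position': array([0.22531825, 0.58298536, 0.30392969]), 'ee_rot': array([1.83387532e-01, 9.83040697e-01, 4.03697457e-05, 6.28148042e-06]), 'ft_force': array([ 0.16303756,  0.61575417, -0.60174901]), 'torque': array([0.00446554, 0.01931789, 0.06063987]), 'grasp_force': 0.0, 'grip_width': 1.0006977438047857}
```

Run:
```python
import cv2
a=cv2.imread("pics/top0.png");cv2.imwrite("pics/t1.png",cv2.resize(a[110:280,110:410],None,fx=2.66,fy=2.66,interpolation=cv2.INTER_CUBIC))
a=cv2.imread("pics/side0.png");cv2.imwrite("pics/s1.png",cv2.resize(a[95:370,150:420],None,fx=2.15,fy=2.15,interpolation=cv2.INTER_CUBIC))
```

```text
(no output)
```

View pics/t1.png

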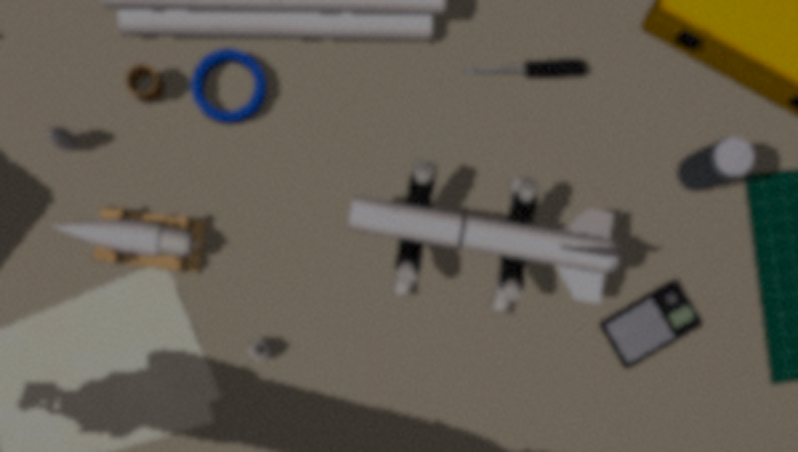

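View pics/s1.png

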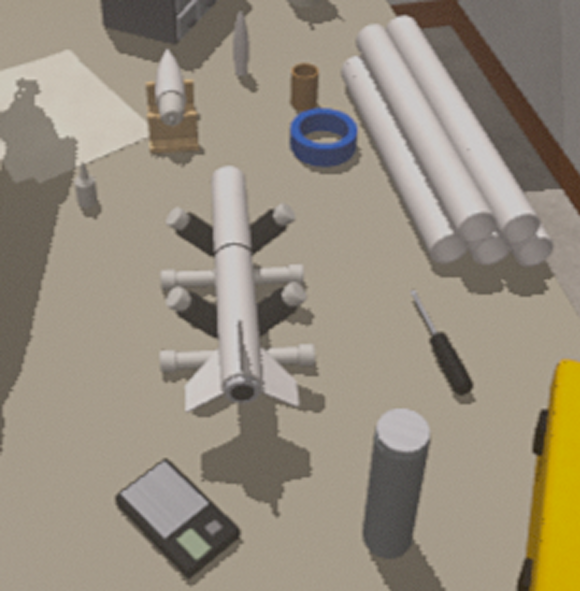

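```bash
cat > h.py <<'E'
import numpy as np,cv2
from scipy.optimize import least_squares
from workcell import manip
def cal(c):
    k=manip.calibration(c);return 192/np.tan(np.radians(k["vfov"]/2)),k["cx"],k["cy"],k["camera_from_world"]
def proj(c,P):
    f,cx,cy,T=cal(c);q=np.atleast_2d(P)@T[:3,:3].T+T[:3,3]
    return np.c_[f*q[:,0]/q[:,2]+cx,f*q[:,1]/q[:,2]+cy]
def ray(c,uv,z):
    f,cx,cy,T=cal(c);R,t=T[:3,:3],T[:3,3]
    d=R.T@np.array([(uv[0]-cx)/f,(uv[1]-cy)/f,1]);o=-R.T@t
    return o+d*(z-o[2])/d[2]
def cam(c): return np.asarray(T_:=cal(c)[3])[:3,:3].T@-np.asarray(T_)[:3,3]
def axisdir(yaw,pitch=0): return np.array([np.cos(yaw)*np.cos(pitch),np.sin(yaw)*np.cos(pitch),np.sin(pitch)])
def sil(c,o,d,s,r):
    "two silhouette points of a cylinder at axis station s (pixels)"
    p=o+d*s;v=cam(c)-p;v=v-d*(v@d);L=np.linalg.norm(v);v/=L;w=np.cross(d,v);k=r/L
    return [proj(c,p+r*(k*v+g*np.sqrt(1-k*k)*w))[0] for g in(1,-1)],proj(c,p)[0]
def edge(img,p,n,h):
    "offset along n of the strongest bright->dark edge near p"
    t=np.arange(-h,h+.01,.1);q=(p+t[:,None]*n).astype(np.float32)
    v=cv2.remap(img,q[:,:1],q[:,1:],cv2.INTER_CUBIC).ravel()
    g=np.clip(-np.gradient(cv2.GaussianBlur(v[None],(0,0),5).ravel()),0,None);i=g.argmax()
    m=slice(max(0,i-8),i+9);return (t[m]*g[m]).sum()/max(g[m].sum(),1e-9),g[i]
def gray(im): return im.min(axis=2).astype(np.float32)
def fit(ims,o,yaw,stations,r,h=4,free="xyw",pitch=0,ends=()):
    """fit axis lateral offset / height / yaw(w) / pitch(p) to side edges. ends: (station,sign) handled along axis (s)"""
    x0=np.zeros(5)                     # lateral,height,yaw,pitch,axial
    idx=["xzwps".index(k) for k in free]
    def geo(x):
        d0=axisdir(yaw);l=np.array([-d0[1],d0[0],0])
        return o+l*x[0]+[0,0,x[1]]+d0*x[4],axisdir(yaw+x[2],pitch+x[3])
    x=x0.copy()
    for it in range(6):
        O,D=geo(x);M=[]
        for c,im in ims.items():
            for s in stations:
                ab,m=sil(c,O,D,s,r)
                for k in(0,1):
                    n=(ab[k]-m)/np.linalg.norm(ab[k]-m);e,g=edge(im,ab[k],n,h if it<3 else 2)
                    if g>.4:M.append((c,s,k,r,ab[k]+e*n,n))
            for s,sg in ends:
                m=proj(c,O+D*s)[0];n=proj(c,O+D*(s+sg*.001))[0]-m;n/=np.linalg.norm(n)
                e,g=edge(im,m,n,h if it<3 else 2);M.append((c,s,2,r,m+e*n,n))
        def res(y):
            X=x0.copy();X[idx]=y;O,D=geo(X)
            return [((sil(c,O,D,s,rr)[0][k] if k<2 else proj(c,O+D*s)[0])-p)@n for c,s,k,rr,p,n in M]
        R=least_squares(res,x[idx],loss="soft_l1",f_scale=.5);x[idx]=R.x
    O,D=geo(x)
    res_=R.fun;print("n",len(M),"rms px",round(float(np.sqrt((np.array(res_)**2).mean())),2),{c:round(float(np.mean([abs(v) for v,m in zip(res_,M) if m[0]==c])),2) for c in ims})
    return O,D
E
cat > m1.py <<'E'
from h import *
I={c:gray(cv2.imread(f"pics/{c}0.png")) for c in("top","side")}
a=ray("top",(284.1,196.5),.112);b=ray("top",(241.6,190.1),.112)
print("ring side?",ray("side",(150+234/2.15,95+246/2.15),.135),a,b)
n0=ray("top",(171,200),.06);n1=ray("top",(130.7,196.1),.06);print(n0,n1)
for nm,o,e,st,r in(("rk",a,b,np.linspace(.02,.145,12),.023),("rkrear",a,b,np.linspace(-.1,.145,18),.023),("nose",n0,n1,np.linspace(-.012,.012,5),.023)):
  yaw=np.arctan2(*(e-o)[[1,0]])
  if nm=="nose":o=n0+0.015*axisdir(yaw)
  for cams in(("top",),("side",),("top","side")):
    O,D=fit({c:I[c] for c in cams},o,yaw,st,r,free="xw")
    print(nm,cams,O.round(4),np.degrees(np.arctan2(D[1],D[0])).round(2))
E
python3 m1.py
```

```text
ring side? [ 0.51010137 -0.11547856  0.135     ] [ 0.51026739 -0.11370892  0.112     ] [0.53071118 0.03753173 0.112     ]
[0.4945407  0.29579727 0.06      ] [0.50654537 0.44336602 0.06      ]Traceback (most recent call last):
  File "m1.py", line 10, in <module>
    O,D=fit({c:I[c] for c in cams},o,yaw,st,r,free="xw")
        ~~~^^^^^^^^^^^^^^^^^^^^^^^^^^^^^^^^^^^^^^^^^^^^^
  File "h.py", line 48, in fit
    R=least_squares(res,x[idx],loss="soft_l1",f_scale=.5);x[idx]=R.x
    return func(*args, **kwargs)
    result = trf(vector_fun.fun, vector_fun.jac, x0, f0, J0, lb, ub, ftol, xtol,
                 gtol, max_nfev, x_scale, loss_function, tr_solver,
                 tr_options.copy(), verbose, callback=callback_wrapped)
    return trf_no_bounds(
        fun, jac, x0, f0, J0, ftol, xtol, gtol, max_nfev, x_scale,
        loss_function, tr_solver, tr_options, verbose, callback=callback)
    f_new = fun(x_new)
    self._update_fun()
    ~~~~~~~~~~~~~~~~^^
    self.f = self.fun_wrapped(xp_copy(self.x))
             ~~~~~~~~~~~~~~~~^^^^^^^^^^^^^^^^^
    return np.atleast_1d(self.fun(x))
                         ~~~~~~~~^^^
    return self.f(x, *self.args, **self.kwargs)
           ~~~~~~^^^^^^^^^^^^^^^^^^^^^^^^^^^^^^
  File "h.py", line 47, in res
    return [((sil(c,O,D,s,rr)[0][k] if k<2 else proj(c,O+D*s)[0])-p)@n for c,s,k,rr,p,n in M]
              ~~~^^^^^^^^^^^^
  File "h.py", line 18, in sil
    return [proj(c,p+r*(k*v+g*np.sqrt(1-k*k)*w))[0] for g in(1,-1)],proj(c,p)[0]
                                                                    ~~~~^^^^^
  File "h.py", line 7, in proj
    f,cx,cy,T=cal(c);q=np.atleast_2d(P)@T[:3,:3].T+T[:3,3]
              ~~~^^^
  File "h.py", line 5, in cal
    k=manip.calibration(c);return 192/np.tan(np.radians(k["vfov"]/2)),k["cx"],k["cy"],k["camera_from_world"]
ValueError: time passes only in moves, steps and waits
```

```bash
sed -i 's/^def cal(c):/import functools\n@functools.cache\ndef cal(c):/' h.py; python3 m1.py
```

```text
ring side? [ 0.51010137 -0.11547856  0.135     ] [ 0.51026739 -0.11370892  0.112     ] [0.53071118 0.03753173 0.112     ]
[0.4945407  0.29579727 0.06      ] [0.50654537 0.44336602 0.06      ]
n 24 rms px 0.73 {'top': 0.63}
rk ('top',) [ 0.5089 -0.1135  0.112 ] 81.02
n 24 rms px 0.8 {'side': 0.68}
rk ('side',) [ 0.5086 -0.1135  0.112 ] 82.25
n 48 rms px 0.78 {'top': 0.66, 'side': 0.68}
rk ('top', 'side') [ 0.5084 -0.1135  0.112 ] 81.37
n 36 rms px 0.7 {'top': 0.6}
rkrear ('top',) [ 0.5091 -0.1136  0.112 ] 81.28
n 36 rms px 0.76 {'side': 0.63}
rkrear ('side',) [ 0.508  -0.1134  0.112 ] 81.34
n 72 rms px 0.73 {'top': 0.6, 'side': 0.64}
rkrear ('top', 'side') [ 0.5084 -0.1135  0.112 ] 81.3
n 10 rms px 0.63 {'top': 0.46}
nose ('top',) [0.4962 0.3107 0.06  ] 82.25
n 10 rms px 0.45 {'side': 0.36}
nose ('side',) [0.495  0.3108 0.06  ] 94.86
n 20 rms px 0.6 {'top': 0.62, 'side': 0.26}
nose ('top', 'side') [0.4956 0.3108 0.06  ] 86.52
```

```bash
cat >> h.py <<'E'
def midfit(im,c,o,yaw,stations,rf,h=3):
    "axis points from midpoints between edges, plane z=o[2]; returns points"
    d=axisdir(yaw);P=[]
    for s in stations:
        ab,m=sil(c,o,d,s,rf(s));q=[]
        for k in(0,1):
            n=(ab[k]-m)/np.linalg.norm(ab[k]-m);e,g=edge(im,ab[k],n,h);q.append(ab[k]+e*n)
        P.append(ray(c,(q[0]+q[1])/2-( (ab[0]+ab[1])/2-m),o[2]))
    return np.array(P)
def noser(s): return .0192 if s<-.015 else .023 if s<.015 else .023*np.sqrt(max(0,1-((s-.015)/.122)))**1.2
E
python3 - <<'E'
from h import *
I={c:gray(cv2.imread(f"pics/{c}0.png")) for c in("top","side")}
o=np.array([.4956,.3108,.06]);y=np.radians(84.5)
for c in I:
    S=np.linspace(-.012,.10,15)
    P=midfit(I[c],c,o,y,S,noser);l=np.array([-np.sin(y),np.cos(y),0])
    r=(P-o)@l;k=np.polyfit(S,r,1);print(c,(r*1000).round(1),"lat at 0 mm",k[1]*1000,"yaw",84.5+np.degrees(k[0]))
    for s in np.arange(-.06,.14,.01): pass
    a=proj(c,o+axisdir(y)*-.08)[0];b=proj(c,o+axisdir(y)*.15)[0]
    t=np.linspace(0,1,47);q=(a+(b-a)*t[:,None]).astype(np.float32)
    print([(int(round(-80+230*tt)),int(v)) for tt,v in zip(t,cv2.remap(I[c],q[:,:1],q[:,1:],1).ravel())])
E
```

```text
top [-0.8  0.2  0.   0.4  0.3 -0.8 -0.2 -0.2 -0.5  0.2 -0.2  0.4  0.7 -0.7
 -0.9] lat at 0 mm -0.08330924236231543 yaw 84.42620883697779
[(-80, 42), (-75, 42), (-70, 40), (-65, 47), (-60, 55), (-55, 64), (-50, 90), (-45, 114), (-40, 124), (-35, 128), (-30, 128), (-25, 129), (-20, 129), (-15, 126), (-10, 119), (-5, 125), (0, 134), (5, 136), (10, 138), (15, 139), (20, 138), (25, 137), (30, 137), (35, 138), (40, 139), (45, 137), (50, 136), (55, 137), (60, 136), (65, 137), (70, 138), (75, 138), (80, 137), (85, 136), (90, 135), (95, 136), (100, 135), (105, 134), (110, 132), (115, 129), (120, 127), (125, 119), (130, 110), (135, 102), (140, 94), (145, 88), (150, 87)]
side [-0.6 -1.   1.8  2.3  2.5  2.2  2.2  2.7  2.1  1.9  2.1  1.6  0.5  0.
  0.1] lat at 0 mm 1.371634527144922 yaw 84.49645180945382
[(-80, 75), (-75, 78), (-70, 88), (-65, 95), (-60, 94), (-55, 100), (-50, 108), (-45, 107), (-40, 102), (-35, 105), (-30, 132), (-25, 161), (-20, 175), (-15, 176), (-10, 179), (-5, 180), (0, 181), (5, 182), (10, 183), (15, 180), (20, 164), (25, 132), (30, 174), (35, 192), (40, 196), (45, 195), (50, 194), (55, 194), (60, 193), (65, 193), (70, 192), (75, 192), (80, 193), (85, 192), (90, 193), (95, 193), (100, 192), (105, 192), (110, 193), (115, 194), (120, 195), (125, 193), (130, 184), (135, 168), (140, 138), (145, 99), (150, 84)]
```

```bash
python3 -m jog '[{"grip":-1,"slide":[-4.4,-1.95,0],"yaw":0},{"grip":-1,"slide":[-4.4,-1.95,0],"yaw":0},{"grip":-1,"slide":[-4.4,-1.95,0],"yaw":0},{"grip":-1,"slide":[-4.4,-1.95,0],"yaw":0},{"grip":-1,"slide":[-4.4,-1.95,0],"yaw":0},{"grip":-1,"slide":[-4.4,-1.95,0],"yaw":0},{"grip":-1,"slide":[-4.4,-1.95,0],"yaw":0},{"grip":-1,"slide":[-4.2,-1.95,0],"yaw":0}]' 60
python3 -m jog '[{"grip":-1,"slide":[0,0,0],"yaw":0.149},{"grip":-1,"slide":[0,0,0],"yaw":0.149},{"grip":-1,"slide":[0,0,0],"yaw":0.149},{"grip":-1,"slide":[0,0,0],"yaw":0.149},{"grip":-1,"slide":[0,0,0],"yaw":0.149},{"grip":-1,"slide":[0,0,0],"yaw":0.149},{"grip":-1,"slide":[0,0,0],"yaw":0.149},{"grip":-1,"slide":[0,0,0],"yaw":0.149}]'
cat >> h.py <<'E'
from scipy.spatial.transform import Rotation as Ro
def tool():
    o=manip.get_obs();R=Ro.from_quat(o["ee_rot"]).as_matrix()
    return np.array(o["position"]),R,o
def goto(p,yawdeg):
    P,R,o=tool();d=R.T@(np.array(p)-P)*100
    a=np.degrees(np.arctan2(R[1,0],R[0,0]))
    print("t",round(o["clock"],2),"tcp",P.round(4),"xdir",round(a,2),"slide cm",d.round(2),"yaw",np.radians((a-yawdeg+180)%360-180).round(4),"tilt deg",np.degrees(np.arccos(-R[2,2])).round(2),"w",round(o["grip_width"],3),"F",np.round(o["ft_force"],1),"gf",round(o["grasp_force"],1))
E
python3 -c "
from h import *
goto([.4952,.3123,.114],84.45)
print(tool()[2]['joint_pos'].round(2))"
```

```text
clock: 2.4
position: [0.4968, 0.3096, 0.3042]
ee_rot: [0.183, 0.983, 0.0, 0.0]
ft_force: [0.3, 0.4, -0.4]
grip_width: 1.002
grasp_force: 0.0
clock: 3.2
position: [0.4955, 0.3113, 0.304]
ee_rot: [0.706, 0.708, 0.0, -0.0]
ft_force: [0.3, -0.3, 0.6]
grip_width: 0.997
grasp_force: 0.0
t 3.2 tcp [0.4955 0.3113 0.304 ] xdir 90.23 slide cm [ 0.09 -0.03 19.  ] yaw 0.1008 tilt deg 0.01 w 0.997 F [ 0.3 -0.3  0.6] gf 0.0
[-0.88  0.24  0.29  1.59 -0.07  1.32 -0.58]
```

```bash
python3 -m jog '[{"grip":-1,"slide":[0.1,0,3],"yaw":0.1},{"grip":-1,"slide":[0,0,4],"yaw":0},{"grip":-1,"slide":[0,0,4],"yaw":0},{"grip":-1,"slide":[0,0,4],"yaw":0},{"grip":-1,"slide":[0,0,3],"yaw":0},{"grip":-1,"slide":[0,0,1],"yaw":0},{"grip":-1,"slide":[0,0,0],"yaw":0}]'
python3 - <<'E'
from h import *
goto([.4952,.3123,.114],84.45)
a=[]
for c in("top","side"):
    im=manip.camera(c);cv2.imwrite(f"pics/{c}1.png",im);u=proj(c,[.4955,.312,.06])[0].astype(int)
    a.append(cv2.resize(im[u[1]-45:u[1]+45,u[0]-50:u[0]+50],(400,360),interpolation=cv2.INTER_CUBIC))
cv2.imwrite("pics/v1.png",np.hstack(a))
E
```

```text
clock: 3.9
position: [0.4951, 0.312, 0.1131]
ee_rot: [0.738, 0.675, -0.001, -0.0]
ft_force: [-0.3, -0.1, 0.9]
grip_width: 0.999
grasp_force: 0.0
t 3.9 tcp [0.4951 0.312  0.1131] xdir 84.85 slide cm [ 0.03  0.01 -0.09] yaw 0.0069 tilt deg 0.12 w 0.999 F [-0.3 -0.1  0.9] gf 0.0
```

View pics/v1.png

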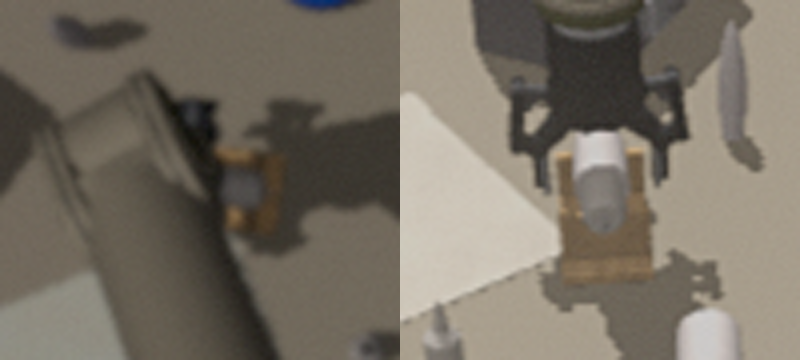

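```bash
python3 -m jog '[{"grip":-1,"slide":[0,0,0.3],"yaw":0.007},{"grip":0,"slide":[0,0,0],"yaw":0},{"grip":1,"slide":[0,0,0],"yaw":0},{"grip":1,"slide":[0,0,0],"yaw":0},{"grip":1,"slide":[0,0,0],"yaw":0},{"grip":1,"slide":[0,0,0],"yaw":0},{"grip":1,"slide":[0,0,0],"yaw":0}]' 50
python3 -c "
from h import *
goto([.4952,.3123,.110],84.45)"
```

```text
clock: 4.7
position: [0.4957, 0.3125, 0.1115]
ee_rot: [0.741, 0.672, 0.0, -0.0]
ft_force: [-2.2, -0.9, 6.4]
grip_width: 0.524
grasp_force: 50.2
t 4.7 tcp [0.4957 0.3125 0.1115] xdir 84.44 slide cm [-0.03 -0.05  0.15] yaw -0.0002 tilt deg 0.05 w 0.524 F [-2.2 -0.9  6.4] gf 50.2
```

```bash
python3 -m jog '[{"grip":1,"slide":[0,0,-1],"yaw":0},{"grip":1,"slide":[0,0,-2],"yaw":0},{"grip":1,"slide":[0,0,-2],"yaw":0},{"grip":1,"slide":[0,0,-1],"yaw":0},{"grip":1,"slide":[0,0,0],"yaw":0}]'
python3 -m jog '[{"grip":1,"slide":[-1.5,0.5,0],"yaw":0.055},{"grip":1,"slide":[-3,1.1,0],"yaw":0},{"grip":1,"slide":[-3,1.1,0],"yaw":0},{"grip":1,"slide":[-3,1.1,0],"yaw":0},{"grip":1,"slide":[-3,1.1,0],"yaw":0},{"grip":1,"slide":[-3,1.1,0],"yaw":0},{"grip":1,"slide":[-1.6,0.7,0],"yaw":0},{"grip":1,"slide":[0,0,0],"yaw":0}]'
python3 - <<'E'
from h import *
goto([.545,.1257,.1635],81.3)
a=[]
for c in("top","side"):
    im=manip.camera(c);cv2.imwrite(f"pics/{c}2.png",im);u=proj(c,[.54,.08,.112])[0].astype(int)
    a.append(cv2.resize(im[u[1]-54:u[1]+54,u[0]-60:u[0]+60],(400,360),interpolation=cv2.INTER_CUBIC))
cv2.imwrite("pics/v2.png",np.hstack(a))
E
```

```text
clock: 5.2
position: [0.4961, 0.3127, 0.1725]
ee_rot: [0.741, 0.672, 0.001, 0.0]
ft_force: [0.0, -0.2, -1.6]
grip_width: 0.523
grasp_force: 51.0
clock: 6.0
position: [0.5352, 0.1187, 0.1699]
ee_rot: [0.761, 0.648, -0.001, 0.0]
ft_force: [-0.4, 0.0, 0.4]
grip_width: 0.519
grasp_force: 51.0
t 6.0 tcp [0.5352 0.1187 0.1699] xdir 80.84 slide cm [0.84 0.86 0.64] yaw -0.0081 tilt deg 0.14 w 0.519 F [-0.4  0.   0.4] gf 51.0
```

View pics/v2.png

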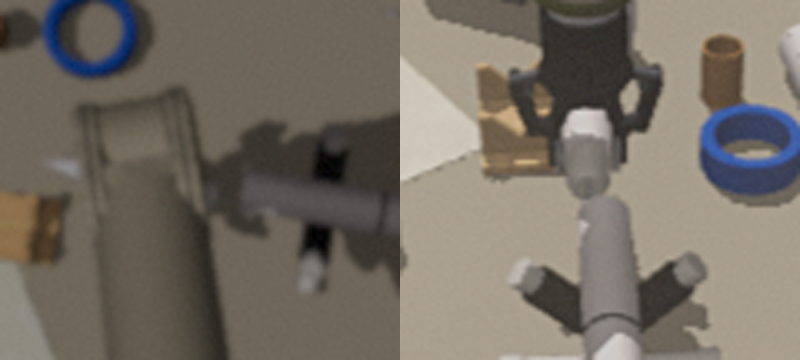

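```bash
python3 -m jog '[{"grip":1,"slide":[0.4,0.5,0.4],"yaw":-0.008},{"grip":1,"slide":[0,0.35,0.25],"yaw":0},{"grip":1,"slide":[0,0,0],"yaw":0},{"grip":1,"slide":[0,0,0],"yaw":0}]'
cat > m3.py <<'E'
from h import *
import sys
k=sys.argv[1]
goto([.545,.1257,.1635],81.3)
I={}
for c in("top","side"):
    im=manip.camera(c);cv2.imwrite(f"pics/{c}{k}.png",im);I[c]=gray(im)
P=tool()[0];y=np.radians(81.3);d=axisdir(y);l=np.array([-d[1],d[0],0])
ring=np.array([.5084,-.1135,.112]);col=np.array([P[0],P[1],P[2]-.0515])
print("nominal lateral of collar from rocket axis mm",((col-ring)@l*1000).round(2),"axial gap seat-mouth",((col-ring)@d*1000-165).round(1))
def rep(nm,c,o,S,rf,h=3):
    Q=midfit(I[c],c,o,y,S,rf,h);r=(Q-ring)@l*1000
    print(nm,c,r.round(1),"med",np.median(r).round(2))
for c in I: rep("tube",c,ring,np.linspace(.02,.145,10),lambda s:.023)
rep("tube",  "side",ring,np.linspace(-.1,-.02,8),lambda s:.023)
rep("shoulder","top",col,np.linspace(-.045,-.03,6),lambda s:.0192)
rep("tip","top",col,np.linspace(.08,.115,6),noser)
rep("shoulder","side",col,np.linspace(-.045,-.018,6),lambda s:.0192)
rep("collar","side",col,np.linspace(-.01,.01,4),lambda s:.023)
E
python3 m3.py 3
```

```text
clock: 6.5
position: [0.5441, 0.1265, 0.1641]
ee_rot: [0.756, 0.655, -0.0, -0.0]
ft_force: [-0.4, -1.1, 0.0]
grip_width: 0.522
grasp_force: 51.0
t 6.5 tcp [0.5441 0.1265 0.1641] xdir 81.77 slide cm [-0.06  0.1   0.06] yaw 0.0082 tilt deg 0.03 w 0.522 F [-0.4 -1.1  0. ] gf 51.0
nominal lateral of collar from rocket axis mm 0.93 axial gap seat-mouth 77.4
tube top [ 0.1  0.2 -1.2 -1.6 -0.7 -2.9 -2.1  0.7 -3.  -0.7] med -0.97
tube side [ 0.2 -0.  -0.3  0.4 -2.3 -3.3 -2.1 -2.5  2.1  1.7] med -0.15
tube side [ 0.4  0.3  0.6 -0.1  0.4  0.8  0.5 -1.5] med 0.38
shoulder top [ 6.1  6.6  6.3  4.7  1.3 -1.8] med 5.39
tip top [2.  8.9 1.5 1.1 0.4 0.7] med 1.28
shoulder side [ 8.5  1.9  1.7  3.3  1.7 -1.6] med 1.8
collar side [1.8 1.4 2.1 1.6] med 1.66
```

```bash
python3 -m jog '[{"grip":1,"slide":[0,0.13,0.05],"yaw":0.008},{"grip":1,"slide":[-1.2,0,0],"yaw":0},{"grip":1,"slide":[-1.2,0,0],"yaw":0},{"grip":1,"slide":[0,0,0],"yaw":0},{"grip":1,"slide":[0,0,0],"yaw":0}]'
python3 m3.py 4
python3 - <<'E'
from h import *
im=cv2.imread("pics/side4.png");u=proj("side",[.535,.05,.112])[0].astype(int)
cv2.imwrite("pics/v4.png",cv2.resize(im[u[1]-40:u[1]+40,u[0]-40:u[0]+40],(600,600),interpolation=cv2.INTER_CUBIC));print(u)
E
```

```text
clock: 7.1
position: [0.5418, 0.1016, 0.164]
ee_rot: [0.759, 0.651, 0.0, -0.0]
ft_force: [-0.7, 0.6, -1.2]
grip_width: 0.522
grasp_force: 51.0
t 7.1 tcp [0.5418 0.1016 0.164 ] xdir 81.22 slide cm [ 2.43 -0.06  0.05] yaw -0.0014 tilt deg 0.02 w 0.522 F [-0.7  0.6 -1.2] gf 51.0
nominal lateral of collar from rocket axis mm -0.41 axial gap seat-mouth 53.6
tube top [ 2.4  0.5 -4.6 -0.5 -1.4 -0.5  1.2  1.   0.7  0.6] med 0.55
tube side [-0.   0.3 -0.2  0.6 -2.7 -4.   2.2  0.1  1.2  1.9] med 0.17
tube side [ 0.4  0.   0.5 -0.2  0.  -1.3 -1.1 -0.9] med -0.07
shoulder top [ 6.5  2.3  3.2  0.8 -3.  -7.4] med 1.55
tip top [ 0.4 -0.2 -1.8 -2.4 -2.  -2.2] med -1.92
shoulder side [1.7 1.1 1.  1.9 1.3 1.8] med 1.49
collar side [ 4.1 -2.7  1.   0.9] med 0.95
[255 175]
```

View pics/v4.png

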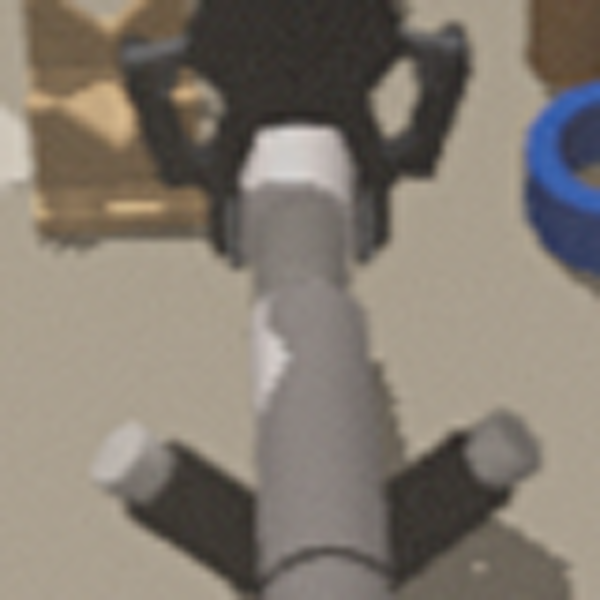

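```bash
python3 -m jog '[{"grip":1,"slide":[0,0.07,0.05],"yaw":0},{"grip":1,"slide":[-0.8,0,0],"yaw":0},{"grip":1,"slide":[-0.6,0,0],"yaw":0},{"grip":1,"slide":[-0.4,0,0],"yaw":0},{"grip":1,"slide":[-0.4,0,0],"yaw":0},{"grip":1,"slide":[0,0,0],"yaw":0}]'
python3 m3.py 5
```

```text
clock: 7.8
position: [0.5392, 0.0796, 0.1635]
ee_rot: [0.759, 0.651, 0.0, 0.0]
ft_force: [0.4, 0.5, 0.3]
grip_width: 0.52
grasp_force: 51.0
t 7.8 tcp [0.5392 0.0796 0.1635] xdir 81.23 slide cm [ 4.65 -0.13 -0.  ] yaw -0.0011 tilt deg 0.0 w 0.52 F [0.4 0.5 0.3] gf 51.0
nominal lateral of collar from rocket axis mm -1.15 axial gap seat-mouth 31.3
tube top [ 0.9 -0.9 -2.5 -1.8 -0.6 -1.6  2.1  1.4  0.2  3.3] med -0.17
tube side [ 0.2  0.1 -0.4  0.8 -3.   0.2 -0.2  1.3  1.8  2.7] med 0.2
tube side [ 0.5  0.1  0.2 -1.  -2.   2.4  0.2 -0.3] med 0.18
shoulder top [ 5.6 -0.3 -2.4 -5.  -6.9 -1. ] med -1.68
tip top [-0.9 -2.  -3.4 -2.4 -2.9 -2.9] med -2.67
shoulder side [ 2.5  2.3  0.   1.2 -1.5 -2.7] med 0.6
collar side [-0.3 -0.8 -1.  -0.2] med -0.55
```

```bash
python3 -m jog '[{"grip":1,"slide":[-0.5,0,0],"yaw":0},{"grip":1,"slide":[-0.5,0,0],"yaw":0},{"grip":1,"slide":[0,0,0],"yaw":0}]'
python3 - <<'E'
from h import *
goto([.545,.1257,.1635],81.3)
im=manip.camera("side");cv2.imwrite("pics/side6.png",im);u=proj("side",[.535,.05,.112])[0].astype(int)
cv2.imwrite("pics/v6.png",cv2.resize(im[u[1]-40:u[1]+40,u[0]-40:u[0]+40],(600,600),interpolation=cv2.INTER_CUBIC))
E
```

```text
clock: 8.2
position: [0.5376, 0.0694, 0.1634]
ee_rot: [0.759, 0.651, -0.0, 0.0]
ft_force: [-0.4, -1.2, -0.2]
grip_width: 0.521
grasp_force: 51.0
t 8.2 tcp [0.5376 0.0694 0.1634] xdir 81.23 slide cm [ 5.67 -0.13 -0.01] yaw -0.0013 tilt deg 0.02 w 0.521 F [-0.4 -1.2 -0.2] gf 51.0
```

View pics/v6.png

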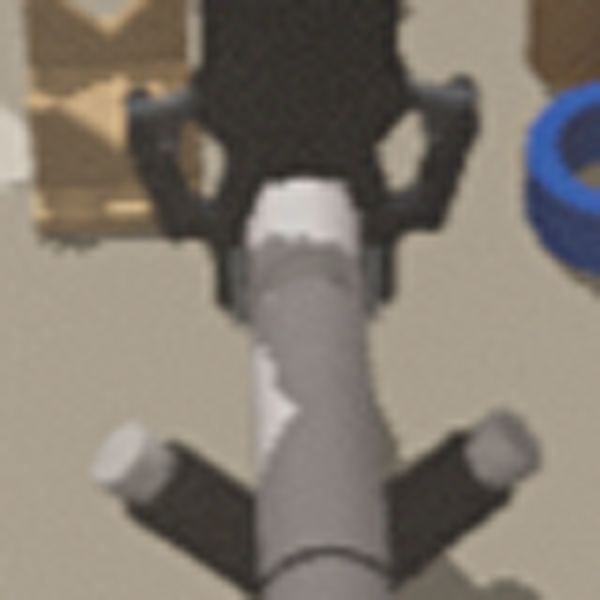

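```bash
python3 -m jog '[{"grip":1,"slide":[-0.5,0,0],"yaw":0},{"grip":1,"slide":[-0.5,0,0],"yaw":0},{"grip":1,"slide":[-0.4,0,0],"yaw":0},{"grip":1,"slide":[0,0,0],"yaw":0},{"grip":1,"slide":[0,0,0],"yaw":0}]'
python3 -m jog '[{"grip":1,"slide":[-0.1,0,0],"yaw":0},{"grip":1,"slide":[-0.1,0,0],"yaw":0},{"grip":1,"slide":[0,0,0],"yaw":0}]'
python3 -m jog '[{"grip":1,"slide":[-0.1,0,0],"yaw":0},{"grip":1,"slide":[-0.1,0,0],"yaw":0},{"grip":1,"slide":[0,0,0],"yaw":0}]'
python3 -m jog '[{"grip":1,"slide":[-0.1,0,0],"yaw":0},{"grip":1,"slide":[0,0,0],"yaw":0}]'
python3 m3.py 7
```

```text
clock: 8.75
position: [0.5356, 0.0566, 0.1634]
ee_rot: [0.759, 0.651, 0.0, -0.0]
ft_force: [-0.3, 0.7, -0.0]
grip_width: 0.521
grasp_force: 51.0
clock: 9.05
position: [0.5353, 0.0546, 0.1634]
ee_rot: [0.759, 0.651, 0.0, -0.0]
ft_force: [0.0, -0.0, -0.3]
grip_width: 0.518
grasp_force: 51.0
clock: 9.35
position: [0.535, 0.0525, 0.1634]
ee_rot: [0.759, 0.651, 0.0, -0.0]
ft_force: [0.6, 0.1, -1.3]
grip_width: 0.52
grasp_force: 51.0
clock: 9.55
position: [0.5348, 0.0516, 0.1634]
ee_rot: [0.759, 0.651, 0.0, -0.0]
ft_force: [-0.2, 0.7, -1.1]
grip_width: 0.517
grasp_force: 51.0
t 9.55 tcp [0.5348 0.0516 0.1634] xdir 81.28 slide cm [ 7.48 -0.12 -0.01] yaw -0.0003 tilt deg 0.0 w 0.517 F [-0.2  0.7 -1.1] gf 51.0
nominal lateral of collar from rocket axis mm -1.13 axial gap seat-mouth 2.3
tube top [ 0.9 -0.3  0.9 -1.6 -1.4 -0.9  2.5  6.  -2.8  2. ] med 0.26
tube side [-0.   0.  -0.3  0.3 -0.3  1.7  2.   2.4  0.1  1. ] med 0.19
tube side [ 0.4 -0.5  0.9  5.7  0.3  0.5  0.1 -0.3] med 0.32
shoulder top [-3.1 -5.4 -6.4 -4.5 -5.3 -5.2] med -5.24
tip top [-0.6 -1.  -1.7 -2.4 -2.9 -2.2] med -1.94
shoulder side [ 2.5 -2.2  0.3 -0.4  0.5  1. ] med 0.4
collar side [-4.2 -4.5 -4.8 -0.5] med -4.32
```

```bash
cat > m4.py <<'E'
from h import *
import sys
k=sys.argv[1]
F=[]
for i in range(3):
    im=manip.camera("side");F.append(manip.get_obs()["ft_force"])
cv2.imwrite(f"pics/side{k}.png",im)
d=axisdir(np.radians(81.3));print("mean axial force",np.round([f@d for f in F],1))
a=cv2.imread("pics/side3.png");u=proj("side",[.478,-.31,.112])[0]
for nm,c,w in(("rear",u,(22,22)),("ring",proj("side",[.5084,-.1135,.135])[0],(9,9))):
    x,y=c.astype(int);t=a[y-w[1]:y+w[1],x-w[0]:x+w[0]];s=im[y-w[1]-6:y+w[1]+6,x-w[0]-6:x+w[0]+6]
    f=8;t=cv2.resize(t,None,fx=f,fy=f,interpolation=cv2.INTER_CUBIC);s=cv2.resize(s,None,fx=f,fy=f,interpolation=cv2.INTER_CUBIC)
    m=cv2.matchTemplate(s,t,cv2.TM_CCOEFF_NORMED);_,v,_,l=cv2.minMaxLoc(m);print(nm,"shift px",l[0]/f-6,l[1]/f-6,round(v,3))
p=[proj("side",[.5084,-.1135,.135]-d*q)[0] for q in(0,.01)];print("10mm back = px",p[1]-p[0])
E
python3 m4.py 8
for i in 1; do :; done
python3 -m jog '[{"grip":1,"slide":[-0.1,0,0],"yaw":0},{"grip":1,"slide":[0,0,0],"yaw":0}]'
python3 -m jog '[{"grip":1,"slide":[-0.1,0,0],"yaw":0},{"grip":1,"slide":[0,0,0],"yaw":0}]'
python3 m4.py 9
python3 -m jog '[{"grip":1,"slide":[-0.1,0,0],"yaw":0},{"grip":1,"slide":[0,0,0],"yaw":0}]'
python3 m4.py 10
```

```text
mean axial force [-0.1  0.1 -0.1]
rear shift px 0.0 0.125 0.866
ring shift px -0.125 0.0 0.684
10mm back = px [0.18308988 2.65995865]
clock: 10.0
position: [0.5347, 0.0508, 0.1634]
ee_rot: [0.759, 0.651, 0.0, -0.0]
ft_force: [0.2, 0.6, -0.8]
grip_width: 0.518
grasp_force: 51.0
clock: 10.2
position: [0.5346, 0.0498, 0.1635]
ee_rot: [0.759, 0.651, 0.0, -0.0]
ft_force: [0.5, 1.8, -0.2]
grip_width: 0.52
grasp_force: 51.0
mean axial force [1.9 1.8 2.2]
rear shift px 0.0 0.5 0.866
ring shift px -0.125 0.25 0.668
10mm back = px [0.18308988 2.65995865]
clock: 10.55
position: [0.5344, 0.0487, 0.1634]
ee_rot: [0.759, 0.651, 0.0, -0.0]
ft_force: [-0.5, 1.7, -0.0]
grip_width: 0.521
grasp_force: 51.0
mean axial force [1.8 1.6 2.2]
rear shift px 0.0 0.875 0.868
ring shift px -0.125 0.5 0.667
10mm back = px [0.18308988 2.65995865]
```

Run:
```python
from h import *
im=cv2.imread("pics/side10.png");u=proj("side",[.535,.05,.112])[0].astype(int)
cv2.imwrite("pics/v10.png",cv2.resize(im[u[1]-35:u[1]+20,u[0]-28:u[0]+27],(600,600),interpolation=cv2.INTER_CUBIC))
```

```text
(no output)
```

View pics/v10.png

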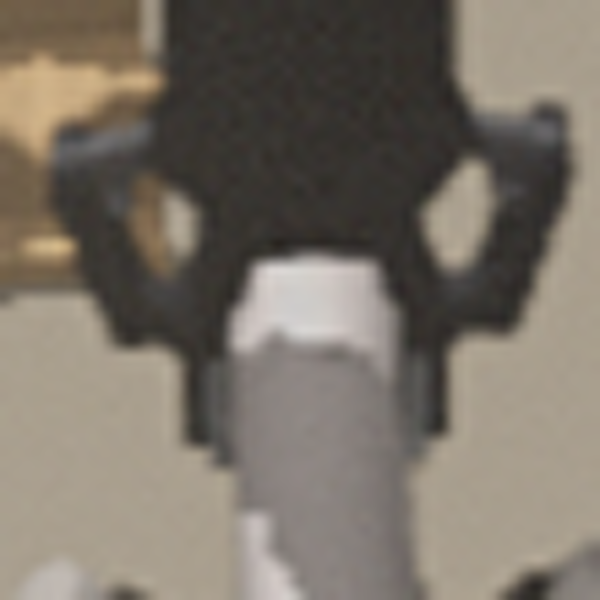

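```bash
python3 -m jog '[{"grip":1,"slide":[-0.05,0.05,0],"yaw":0.01},{"grip":1,"slide":[0,-0.1,0],"yaw":-0.02},{"grip":1,"slide":[-0.05,0.05,0],"yaw":0.01},{"grip":1,"slide":[0,0,0],"yaw":0}]'
python3 m4.py 11
python3 -m jog '[{"grip":0.2,"slide":[0,0,0],"yaw":0},{"grip":-0.1,"slide":[0,0,0],"yaw":0},{"grip":-0.4,"slide":[0,0,0],"yaw":0},{"grip":-0.8,"slide":[0,0,0],"yaw":0},{"grip":-1,"slide":[0,0,0],"yaw":0},{"grip":-1,"slide":[0,0,0],"yaw":0}]'
python3 -c "
from h import *
goto([.5080,-.1165,.3],81.3)"
```

```text
clock: 11.1
position: [0.5341, 0.0478, 0.1634]
ee_rot: [0.759, 0.651, -0.0, -0.0]
ft_force: [-0.3, 2.0, -0.7]
grip_width: 0.52
grasp_force: 51.0
mean axial force [2.6 1.5 1.1]
rear shift px 0.0 1.25 0.87
ring shift px -0.125 0.75 0.658
10mm back = px [0.18308988 2.65995865]
clock: 11.85
position: [0.5343, 0.0477, 0.1634]
ee_rot: [0.759, 0.651, 0.0, 0.0]
ft_force: [0.2, -0.4, 0.3]
grip_width: 0.999
grasp_force: 0.0
t 11.85 tcp [0.5343 0.0477 0.1634] xdir 81.28 slide cm [-16.62  -0.11 -13.66] yaw -0.0003 tilt deg 0.01 w 0.999 F [ 0.2 -0.4  0.3] gf 0.0
```

```bash
python3 -m jog '[{"grip":-1,"slide":[0,0,-2],"yaw":0},{"grip":-1,"slide":[0,0,-4],"yaw":0},{"grip":-1,"slide":[0,0,-4],"yaw":0},{"grip":-1,"slide":[0,0,-4],"yaw":0},{"grip":-1,"slide":[4,0,-4],"yaw":0},{"grip":-1,"slide":[4,0,0],"yaw":0},{"grip":-1,"slide":[4,0,0],"yaw":0},{"grip":-1,"slide":[4,0,0],"yaw":0}]'
python3 - <<'E'
from h import *
a=[]
goto([.5080,-.1165,.3],81.3)
for c in("top","side"):
    im=manip.camera(c);cv2.imwrite(f"pics/{c}12.png",im);u=proj(c,[.53,.05,.112])[0].astype(int)
    print(c,proj(c,[[.5080,-.1165,.112],[.5080,-.1165,.135]]).round(1))
    a.append(cv2.resize(im[u[1]-50:u[1]+50,u[0]-50:u[0]+50],(400,400),interpolation=cv2.INTER_CUBIC))
    for s in(-.12,):
        o=np.array([.508,-.1165,.135]);d=axisdir(np.radians(81.3));S=np.arange(-.03,.22,.002)
        q=proj(c,o+d*S[:,None]).astype(np.float32);v=cv2.remap(gray(im),q[:,:1],q[:,1:],1).ravel().astype(int);print(c,v.tolist())
cv2.imwrite("pics/v12.png",np.hstack(a))
E
```

```text
clock: 12.65
position: [0.5578, 0.2028, 0.3392]
ee_rot: [0.759, 0.651, 0.0, -0.0]
ft_force: [0.7, -0.6, -0.2]
grip_width: 1.003
grasp_force: 0.0
t 12.65 tcp [0.5578 0.2028 0.3392] xdir 81.28 slide cm [-32.32  -0.09   3.89] yaw -0.0003 tilt deg 0.05 w 1.003 F [ 0.7 -0.6 -0.2] gf 0.0
top [[284.9 197.1]
 [285.4 196.7]]
top [82, 82, 82, 82, 82, 82, 83, 83, 81, 81, 82, 82, 81, 76, 71, 66, 62, 60, 63, 70, 76, 82, 82, 82, 82, 81, 81, 81, 81, 82, 82, 81, 80, 80, 80, 80, 80, 81, 80, 80, 81, 81, 80, 80, 81, 81, 82, 82, 82, 81, 81, 81, 82, 84, 84, 83, 82, 81, 81, 82, 82, 84, 85, 88, 92, 98, 104, 112, 120, 128, 132, 136, 138, 140, 140, 141, 140, 139, 138, 139, 140, 141, 141, 140, 139, 139, 139, 139, 138, 137, 135, 135, 134, 135, 137, 138, 139, 139, 140, 140, 140, 140, 140, 139, 139, 139, 141, 140, 137, 129, 119, 108, 97, 87, 81, 78, 78, 78, 79, 79, 79, 79, 80, 83, 87]
side [[258.2 216.1]
 [258.1 209.8]]
side [122, 123, 124, 124, 125, 127, 127, 127, 127, 127, 126, 125, 126, 125, 119, 106, 80, 77, 99, 115, 125, 127, 126, 125, 125, 125, 124, 124, 125, 125, 126, 125, 125, 125, 125, 126, 126, 126, 126, 127, 128, 127, 126, 124, 124, 125, 126, 125, 125, 125, 126, 126, 126, 126, 126, 126, 126, 125, 124, 125, 126, 126, 127, 127, 126, 126, 126, 126, 125, 126, 133, 142, 159, 176, 188, 201, 202, 202, 201, 201, 201, 201, 201, 200, 199, 199, 199, 199, 200, 199, 199, 198, 198, 197, 197, 197, 197, 197, 197, 197, 197, 197, 197, 197, 196, 196, 195, 196, 197, 197, 196, 195, 182, 169, 154, 137, 124, 123, 122, 121, 121, 120, 119, 118, 118]
```

View pics/v12.png

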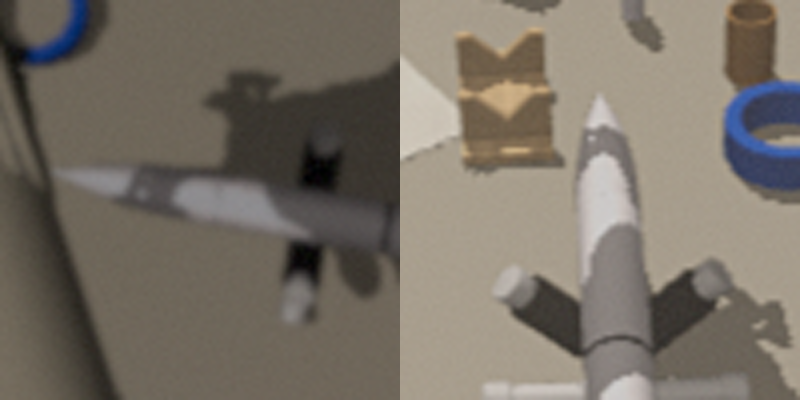

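```bash
python3 -m jog '[{"grip":-1,"slide":[-3.2,0,0],"yaw":0},{"grip":-1,"slide":[-4.3,0,0],"yaw":0},{"grip":-1,"slide":[-4.3,0,0],"yaw":0},{"grip":-1,"slide":[-4.3,0,0],"yaw":0},{"grip":-1,"slide":[-4.3,0,0],"yaw":0},{"grip":-1,"slide":[-4.3,0,0],"yaw":0},{"grip":-1,"slide":[-4.3,0,0],"yaw":0},{"grip":-1,"slide":[-3,0,0],"yaw":0}]'
python3 -m jog '[{"grip":-1,"slide":[0,0,0],"yaw":0},{"grip":-1,"slide":[0,0,4],"yaw":0},{"grip":-1,"slide":[0,0,2],"yaw":0},{"grip":-1,"slide":[0,0,0],"yaw":0}]'
python3 -c "
from h import *
goto([.5086,-.1130,.162],81.3)"
```

```text
clock: 13.55
position: [0.5081, -0.1186, 0.339]
ee_rot: [0.76, 0.65, 0.0, 0.0]
ft_force: [0.1, 0.8, -0.2]
grip_width: 1.004
grasp_force: 0.0
clock: 13.95
position: [0.508, -0.1143, 0.2762]
ee_rot: [0.759, 0.652, -0.002, -0.002]
ft_force: [-1.1, -0.0, 1.2]
grip_width: 0.996
grasp_force: 0.0
t 13.95 tcp [ 0.508  -0.1143  0.2762] xdir 81.32 slide cm [ 0.14  0.09 11.42] yaw 0.0003 tilt deg 0.27 w 0.996 F [-1.1 -0.   1.2] gf 0.0
```

```bash
python3 -m jog '[{"grip":-1,"slide":[0.1,0.1,3],"yaw":0},{"grip":-1,"slide":[0,0,3],"yaw":0},{"grip":-1,"slide":[0,0,3],"yaw":0},{"grip":-1,"slide":[0,0,1.6],"yaw":0},{"grip":-1,"slide":[0,0,0.8],"yaw":0},{"grip":-1,"slide":[0,0,0],"yaw":0},{"grip":-1,"slide":[0,0,0],"yaw":0}]'
python3 - <<'E'
from h import *
goto([.5086,-.1130,.162],81.3)
im=manip.camera("side");cv2.imwrite("pics/side13.png",im)
P,R,_=tool();u=proj("side",P+[0,0,-.05])[0].astype(int)
cv2.imwrite("pics/v13.png",cv2.resize(im[u[1]-50:u[1]+50,u[0]-50:u[0]+50],(500,500),interpolation=cv2.INTER_CUBIC))
E
```

```text
clock: 14.65
position: [0.5112, -0.1141, 0.166]
ee_rot: [0.759, 0.651, 0.001, 0.001]
ft_force: [-0.0, 0.7, 0.8]
grip_width: 1.0
grasp_force: 0.0
t 14.65 tcp [ 0.5112 -0.1141  0.166 ] xdir 81.3 slide cm [ 0.07 -0.28  0.4 ] yaw 0.0001 tilt deg 0.1 w 1.0 F [-0.   0.7  0.8] gf 0.0
```

View pics/v13.png

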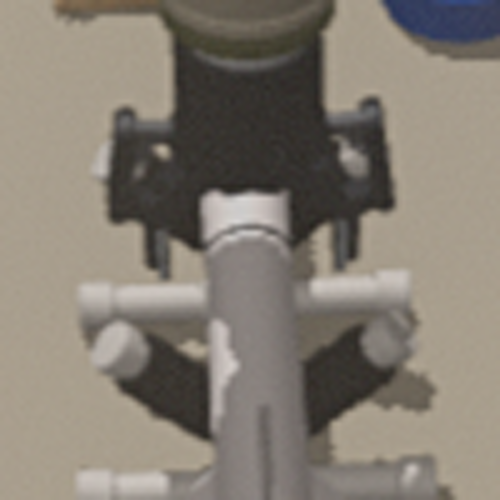

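```bash
python3 -m jog '[{"grip":-1,"slide":[0.05,-0.22,0.3],"yaw":0},{"grip":-1,"slide":[0,0,0],"yaw":0},{"grip":0,"slide":[0,0,0],"yaw":0},{"grip":1,"slide":[0,0,0],"yaw":0},{"grip":1,"slide":[0,0,0],"yaw":0},{"grip":1,"slide":[0,0,0],"yaw":0},{"grip":1,"slide":[0,0,0],"yaw":0}]' 80
python3 -c "
from h import *
goto([.5086,-.1130,.262],81.3);print(tool()[2]['torque'].round(2))"
```

```text
clock: 15.4
position: [0.5095, -0.1135, 0.1626]
ee_rot: [0.759, 0.651, 0.001, 0.001]
ft_force: [5.1, -1.2, 5.9]
grip_width: 0.515
grasp_force: 80.7
t 15.4 tcp [ 0.5095 -0.1135  0.1626] xdir 81.3 slide cm [ 0.04 -0.06 -9.94] yaw -0.0001 tilt deg 0.17 w 0.515 F [ 5.1 -1.2  5.9] gf 80.7
[-0.08 -1.02 -0.02]
```

Gripped at the ring; lift gently, straight up.

```bash
python3 -m jog '[{"grip":1,"slide":[0,0,-0.4],"yaw":0},{"grip":1,"slide":[0,0,-0.8],"yaw":0},{"grip":1,"slide":[0,0,-0.8],"yaw":0},{"grip":1,"slide":[0,0,-0.8],"yaw":0},{"grip":1,"slide":[0,0,-0.2],"yaw":0},{"grip":1,"slide":[0,0,0],"yaw":0},{"grip":1,"slide":[0,0,0],"yaw":0}]'
python3 -c "
from h import *
goto([.5095,-.1135,.262],81.3);print(tool()[2]['torque'].round(2))"
```

```text
clock: 16.1
position: [0.5082, -0.1132, 0.1915]
ee_rot: [0.759, 0.651, -0.0, -0.0]
ft_force: [0.2, -0.6, -3.4]
grip_width: 0.516
grasp_force: 81.8
t 16.1 tcp [ 0.5082 -0.1132  0.1915] xdir 81.3 slide cm [-0.01  0.13 -7.05] yaw -0.0 tilt deg 0.02 w 0.516 F [ 0.2 -0.6 -3.4] gf 81.8
[ 0.03 -0.03 -0.03]
```

```bash
python3 -m jog '[{"grip":1,"slide":[0,0,-0.6],"yaw":0},{"grip":1,"slide":[0,0,-1.4],"yaw":0},{"grip":1,"slide":[0,0,-1.4],"yaw":0},{"grip":1,"slide":[0,0,-1.4],"yaw":0},{"grip":1,"slide":[0,0,-1.4],"yaw":0},{"grip":1,"slide":[0,0,-0.6],"yaw":0},{"grip":1,"slide":[0,0,-0.3],"yaw":0},{"grip":1,"slide":[0,0,0],"yaw":0}]'
python3 -m jog '[{"grip":1,"slide":[0,0,0],"yaw":0},{"grip":1,"slide":[0,0,0],"yaw":0},{"grip":1,"slide":[0,0,0],"yaw":0},{"grip":1,"slide":[0,0,0],"yaw":0},{"grip":1,"slide":[0,0,0],"yaw":0}]'
python3 - <<'E'
from h import *
goto([.5095,-.1135,.2625],81.3);o=tool()[2];print(o["torque"].round(2),abs(o["joint_velocities"]).max())
a=[]
for c in("top","side"):
    im=manip.camera(c);cv2.imwrite(f"pics/{c}14.png",im);u=proj(c,[.51,-.08,.212])[0].astype(int)
    a.append(cv2.resize(im[u[1]-70:u[1]+70,u[0]-70:u[0]+70],(400,400),interpolation=cv2.INTER_CUBIC))
d=axisdir(np.radians(81.3));r=np.array([.508,-.113,.212])
for nm,s in(("tip",.3),("rear",-.2)):print(nm,[((proj(c,r+d*s)[0]-proj(c,[.51,-.08,.212])[0].astype(int)+70)*400/140).round(0)+[400*(c=="side"),0] for c in("top","side")])
cv2.imwrite("pics/v14.png",np.hstack(a))
E
```

```text
clock: 16.9
position: [0.5084, -0.1133, 0.2629]
ee_rot: [0.759, 0.651, 0.0, 0.0]
ft_force: [-0.5, 0.8, -3.2]
grip_width: 0.52
grasp_force: 81.9
clock: 17.4
position: [0.5083, -0.1133, 0.2626]
ee_rot: [0.759, 0.651, -0.0, -0.0]
ft_force: [0.5, 0.5, -2.2]
grip_width: 0.517
grasp_force: 81.9
t 17.4 tcp [ 0.5083 -0.1133  0.2626] xdir 81.29 slide cm [0.   0.12 0.01] yaw -0.0002 tilt deg 0.01 w 0.517 F [ 0.5  0.5 -2.2] gf 81.9
[-0.06 -0.05 -0.  ] 0.0029862017469875555
tip [array([-24., 161.]), array([594.,  35.])]
rear [array([399., 232.]), array([619., 395.])]
```

View pics/v14.png

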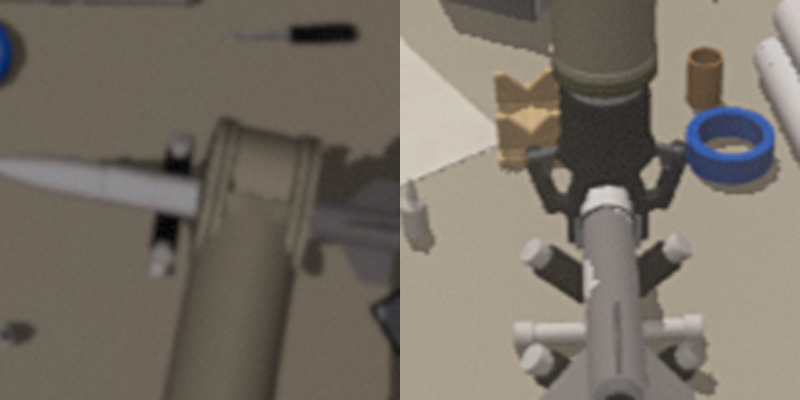

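```bash
python3 -c "
from workcell import manip
print(manip.hand_in())"
```

```text
the job is handed in; nothing more can be done
None
```

The nose cone is home in the tube, and I handed in at about 17.5 s with the rocket gripped at the black ring, held level and steady 10 cm above where it lay; it slid back about 3 mm on the cradle while I pushed the cone in.

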